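# Index the jar changer behind its drop-front door

### The job

Pull the sample changer's drop-front door fully down, then, with the door down, push the carousel round by its upright posts by one place so that the open jar stands under the funnel spout and the carousel has clicked into its notch. Then push the door back up until it is fully shut. Do not press on the jars or tip them, and leave the other things on the bench where they are.

Things in the scene. Friction and masses are not known exactly. Their poses are not given: they have to be found in the camera images.
- changer: Sample changer, fixed, 270 x 300 mm. Origin on the bench under the carousel's axis; x to its back (away from the robot), y to its left, z up. Deck top z 30; 5 mm clear side guards with corner posts (inner faces y +-138 to 144, tops z 140); no roof. A rear bracket holds a metal funnel (108 mm across, z 155 to 218, at x 58, y 0) over the carousel's back place.
- door (a joint): The front door's hinge angle: 0 upright and shut, grows as the top comes down towards the robot, stop at 1.35 (fully down, nearly level). Stiff hinge: it stays where it is left (about 1 to 3 N at the bar). The panel is 10 mm thick, 286 mm wide, and spans 4 to 125 mm from the hinge line. It can start a little ajar.
- door_hinge (a point): Middle of the door's hinge line, at x -139, y 0, z 30 in the changer's frame; the line runs along the changer's y. The point turns with the door: its z points from the hinge to the pull bar, its x to the panel's inner side.
- door_bar (a point): Middle of the door's pull bar, a round steel bar 10 mm thick and 120 mm long along the changer's y, in the plane of the panel, 160 mm from the hinge line and 35 mm beyond the panel's edge (35 mm free gap), joined to the panel by a leg at each end. 190 mm above the bench when shut, about 65 mm when fully down.
- carousel (a joint): The carousel's angle about the vertical: 0 at the start, positive anticlockwise seen from above; notches at -1.571, 0 and 1.571 (one place either way), stops at +-1.75. It takes about 3 to 5 N at a post to push it out of a notch and again to push it into the next; between notches it turns lightly and stays where it is left.
- post_left (a point): Centre of the top (z 120) of one of the carousel's four upright steel posts, 12 mm thick, from z 46 to 120 on the 100 mm radius, between the jar places; at the start this one is at the front left (x -71, y 71 in the changer's frame). It moves with the carousel.
- post_right (a point): The like point of the post that starts at the front right (x -71, y -71 in the changer's frame). The other two posts are at the back.
- open_jar: White plastic jar without a lid, open mouth, 40 mm across and 62 mm tall, 3 mm wall. Origin under its centre, z up. It stands loose on the carousel (plate top at z 46) between four short pins, 58 mm from the axis, in the left or the right place at the start. The empty back place, at x 58, y 0 in the changer's frame, is right under the funnel's spout (16 mm across, lower end at z 124).
- lidded_jar_a: White plastic jar with a 43 mm lid, 40 mm across, 66 mm tall, origin under its centre; stands loose in the side place across from the open jar.
- lidded_jar_b: Same as lidded_jar_a; stands loose in the front place.
- wash_bottle: Bystander: white squeeze bottle with a bent nozzle, 60 mm across, 165 mm tall, left of the changer's door. Origin under its centre.
- forceps: Bystander: steel forceps 130 mm long, 6 mm high, lying to the right of the door. Origin under the middle.
- beaker: Bystander: clear beaker, 72 mm across, 75 mm tall, right of the changer. Origin under its centre.
- sieve: Bystander: round steel sieve, 170 mm across, 45 mm tall, at the left. Origin under its centre.
- brush: Bystander: hand brush 180 mm long, lying at the right. Origin under its centre.

How it is judged:
By the outcome, as a careful person would: the job done as asked, in the order asked, and still so for the second after the job is handed in, with the robot touching nothing.
It also fails if it takes over 72 s, if anything falls off the work surface, if the arm or the gripper's body presses on something with over 40 N, if the wrist force passes 120 N, or if a joint passes its speed limit or range.

### The arm

A 6-joint arm with a two-finger parallel gripper is mounted at the origin on the work surface. World frame = base frame: x ahead of the robot, y to its left, z up, the work surface at z = 0. Lengths are in m, angles in rad, forces in N, time in s.
With the tool pointing down it reaches from about 0.375 to 0.975 m from the base axis. Payload 3.8 kg.
Tool frame: the origin (TCP) lies between the finger pads; the fingertips stand 8 mm ahead of it and the grasp point (between the pads) lies 11 mm behind it (tcp_to_tips is the distance from the TCP to the fingertips, in m); z points along the fingers, y is the line along which they close (so a half turn about z gives the same grasp; the last joint's range is limited). The gripper opens to 85 mm and grips with 20 to 120 N. Pads are 22 mm wide; open, the fingers measure 114 mm over their backs; the gripper's body (76 mm by 85 mm) begins 54 mm behind the grasp point. The pads swing forward as they close: fully open they stand 13 mm farther back than shut.
Start: joints at [-1.189, 0.264, 1.604, -0, 1.274, -0.037], TCP at [0.274, -0.617, 0.239] pointing down, gripper open.
Joint ranges: [-2.63, 2.63], [-0.94, 2.18], [0.31, 2.57], [-1.31, 4.45], [0, 2.66], [-2.55, 2.55]. Speed limits (rad/s): [2.57, 2.57, 3.14, 3.14, 3.14, 3.14].

### API

Orientations are given as a rotation vector (axis times angle).
In Python, from workcell import * gives the robot as it stands.
- The arm moves only by the tool move_arm, never from a script. Its argument "series" is one flat list of numbers, 7 for each row, row after row: the finger opening in cm, from 0 to 8.54, then the shift along the tool's x, y, z in cm, then the turn, a rotation vector about the tool's x, y, z in degrees. A call has 1 to 5 rows; each row shifts and turns the commanded pose from where the row before left it, along the tool's axes as they then stand; what a row does not reach is not made up. A row lasts 1/8 s, in which the tool goes at most 62.5 mm and 10.7 degrees, less where a joint would pass 70% of its speed; a pose out of reach is approached as far as the arm can. A call is refused whole if a number of a shift passes 6.25 or a number of a turn 10.7, either way. A call with a gripper value outside its range is refused whole. The fingers move at their own pace and stop on an object; "grip_force" is the grip in N (left out, the last holds). Time passes only in rows, so rows that do not move let the fingers close. It gives the time, the measured TCP pose, the force, the opening and the grip force at its end, in the units of the state.
- read_state(): the state, without advancing time (a new reading comes with each control period).
- read_camera(name): name is "side" or "top" or "wrist"; returns the picture (420x560x3 uint8, red, green, blue); there is no depth.
- calibration(name): a dict with "camera_matrix" (3x3 intrinsics, pixels), "rvec" (rotation vector, rad) and "tvec" (3), from world to camera coordinates, as OpenCV has them. Camera axes: x right, y down, z forward; pixel columns grow to the right and rows downward; lengths in m; the calibration is good to about 2 mm. A picture is of the moment at which its call begins: read the wrist's pose just before it. calibration takes no time and is no camera call; for the wrist camera it gives the pose at the moment of the call.
- finish_job(): hands the job in; it is judged then, once.
The state is a dict: "time": time; "q": joint angles; "joint_vel": joint speeds; "joint_torque": joint torques, N m; "tool_pos": TCP position; "tcp_rot": TCP orientation; "wrist_force": force on the tool from outside, world axes, zero at the start; "torque": the same for the moment, N m; "width": opening from 0.0 (shut) to 1.0 (fully open); "grip_force": force on a finger pad.
Only numpy, scipy, OpenCV 4.12 (cv2) and the standard library are available. Lean on these libraries where they do the work, as an engineer would, in place of code of your own. Each camera call takes 0.05 s, during which the arm holds its last target. There are 200 camera calls.

## Working session

There is one attempt and no reset: what is moved stays moved. The work goes in short steps, Python scripts to look and compute and a tool call to move; the robot and the scene stay as the last step left them, time stands still between calls to the robot, and variables do not carry over. Pictures are saved under pics/ and viewed, at most 10 in all, crops included, and the job is handed in when it is done.

Besides the shell and the picture viewer there is one more tool, called after ">>>" by a JSON object that holds its "name" and its "arguments". move_arm: Moves the arm, as the interface text tells. Its arguments: {"type":"object","properties":{"series":{"type":"array"},"grip_force":{"type":"number"}},"required":["series"]}

```bash
mkdir -p pics; ls; python3 - <<'E'
from workcell import *
import cv2
print(read_state())
for n in("side","top"):
    cv2.imwrite(f"pics/{n}0.png",read_camera(n)[...,::-1]); c=calibration(n); print(n,c)
E
```

```text
pics
{'time': 0.0, 'q': array([-1.18891348e+00,  2.64745295e-01,  1.60540089e+00, -1.73336057e-05,
        1.27370960e+00, -3.69081912e-02]), 'joint_vel': array([ 0.00115021, -0.00071451, -0.0015637 , -0.00176904, -0.00115481,
       -0.0004167 ]), 'joint_torque': array([-3.78513350e-04, -5.15109944e+01, -3.67315722e+01, -5.50048535e-04,
        1.29258778e-02,  1.91688849e-05]), 'tool_pos': array([ 0.27420884, -0.6159947 ,  0.23795279]), 'tcp_rot': array([-3.07079025e+00, -6.52583608e-01,  6.35332524e-04]), 'wrist_force': array([-0.67627599,  0.89038524,  0.60039785]), 'torque': array([ 0.01477491,  0.02394822, -0.02220161]), 'grip_force': 0.0, 'width': 0.9954719901706588}
side {'camera_matrix': array([[394.60765437,   0.        , 284.31368355],
       [  0.        , 394.60765437, 206.30559883],
       [  0.        ,   0.        ,   1.        ]]), 'rvec': array([ 2.09891204, -0.09465762,  0.08245854]), 'tvec': array([-0.61638677,  0.14097008,  1.03494897])}
top {'camera_matrix': array([[412.09956666,   0.        , 283.33890648],
       [  0.        , 412.09956666, 213.18906964],
       [  0.        ,   0.        ,   1.        ]]), 'rvec': array([ 2.16240574, -2.15332132,  0.08859204]), 'tvec': array([0.00387818, 0.61669855, 1.1414868 ])}
```

View pics/side0.png

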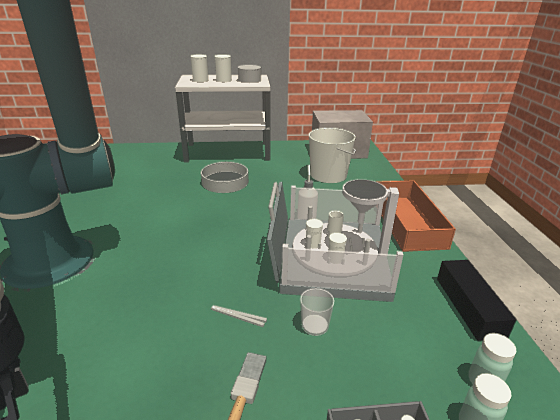

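View pics/top0.png

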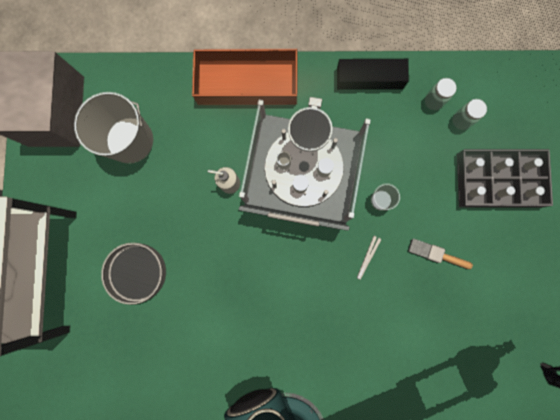

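The side view shows the changer at about (335,245) with the door nearly shut and the bystanders around it. The top view shows the carousel disc near (303,167), the funnel at (310,129) and the bottle at (225,180). I'll zoom in for the details.

```bash
python3 - <<'E'
import cv2
t=cv2.imread("pics/top0.png")[90:240,205:405]; s=cv2.imread("pics/side0.png")[170:310,240:420]
cv2.imwrite("pics/tz.png",cv2.resize(t,None,fx=4,fy=4,interpolation=cv2.INTER_CUBIC))
cv2.imwrite("pics/sz.png",cv2.resize(s,None,fx=4,fy=4,interpolation=cv2.INTER_CUBIC))
E
```

```text
(no output)
```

View pics/tz.png

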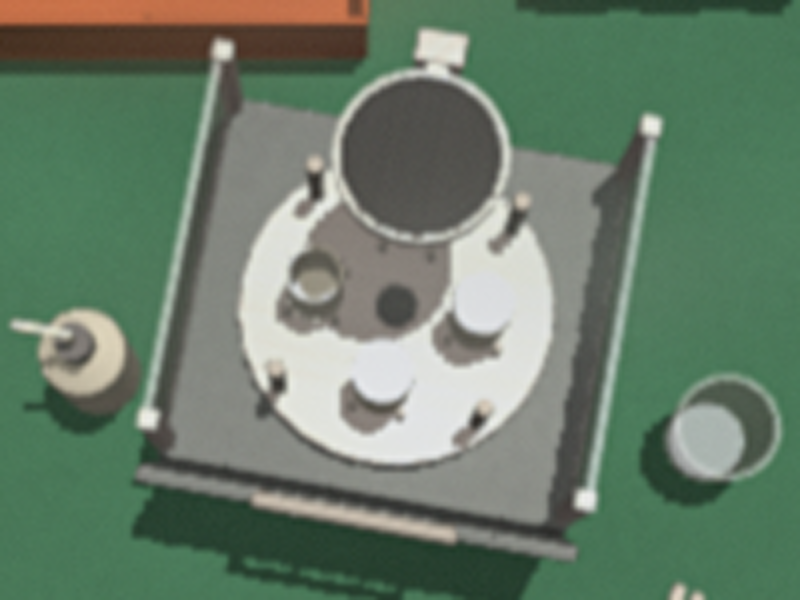

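View pics/sz.png

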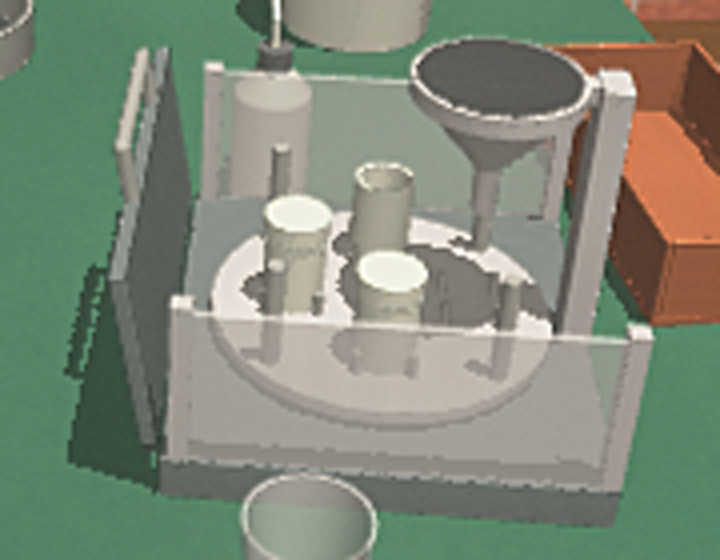

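Zoomed top view: the open jar is on the left at zoom (315,280), so the carousel must turn clockwise, to -1.571. The carousel post tops are at (315,163), (522,201), (276,368) and (484,407). The guard post tops are at (223,48), (651,125), (585,499) and (148,418). The bar ends are at (253,498) and (455,535). In the side zoom the door is slightly ajar, with the bar ends at about (140,55) and (122,145).

```bash
cat > h.py <<'E'
import numpy as np, cv2
from scipy.spatial.transform import Rotation as R
def ray(c,px):
    K=c["camera_matrix"];Rm=cv2.Rodrigues(c["rvec"])[0]
    d=Rm.T@np.linalg.solve(K,[px[0],px[1],1.]); return -Rm.T@c["tvec"],d/np.linalg.norm(d)
def onz(c,px,z):
    o,d=ray(c,px); return o+d*(z-o[2])/d[2]
def tri(r):
    A=sum(np.eye(3)-np.outer(d,d) for o,d in r); b=sum((np.eye(3)-np.outer(d,d))@o for o,d in r)
    return np.linalg.solve(A,b)
def fit2(l,w):
    l=np.array(l,float);w=np.array(w)[:,:2];a=l-l.mean(0);b=w-w.mean(0)
    th=np.arctan2((a[:,0]*b[:,1]-a[:,1]*b[:,0]).sum(),(a*b).sum()); Rm=np.array([[np.cos(th),-np.sin(th)],[np.sin(th),np.cos(th)]])
    t=w.mean(0)-Rm@l.mean(0); return t,th,(w-l@Rm.T-t)
E
python3 - <<'E'
from workcell import *
from h import *
np.set_printoptions(precision=4,suppress=True)
ct,cs=calibration("top"),calibration("side")
T=lambda u,v:(205+(u+.5)/4-.5,90+(v+.5)/4-.5); S=lambda u,v:(240+(u+.5)/4-.5,170+(v+.5)/4-.5)
p=[onz(ct,T(*q),.12) for q in[(315,161),(522,200),(276,366),(484,405)]]
print(*fit2([(.071,.071),(.071,-.071),(-.071,.071),(-.071,-.071)],p))
g=np.array([onz(ct,T(*q),.14) for q in[(223,48),(651,125),(585,499),(148,418)]]);print(g,g.mean(0))
print(np.linalg.norm(g-np.roll(g,1,0),axis=1)); d=g[0]-g[3]+g[1]-g[2];print(np.arctan2(d[1],d[0]))
print("fun",onz(ct,T(422,155),.218))
L=tri([ray(ct,T(253,497)),ray(cs,S(140,55))]);Rr=tri([ray(ct,T(455,535)),ray(cs,S(122,145))]);print(L,Rr,np.linalg.norm(L-Rr))
for n,q,z in[("bottle",(82,352),.1),("beaker",(728,428),.075),("jar",(315,278),.108)]: print(n,onz(ct,T(*q),z))
for q in[(361,278),(378,237)]: print("forc",onz(ct,q,.005))
E
```

```text
[ 0.7497 -0.0509] -0.18558778892275948 [[ 0.0002 -0.0002]
 [-0.0006  0.0007]
 [ 0.     -0.0012]
 [ 0.0003  0.0006]]
[[ 0.9039  0.0669  0.14  ]
 [ 0.8506 -0.216   0.14  ]
 [ 0.6029 -0.1698  0.14  ]
 [ 0.655   0.113   0.14  ]] [ 0.7531 -0.0515  0.14  ]
[0.2531 0.2878 0.252  0.2875]
-0.18375693226705941
fun [ 0.8058 -0.062   0.218 ]
[0.5967 0.0414 0.1856] [ 0.5747 -0.083   0.1905] 0.1264467847669088
bottle [0.7062 0.1636 0.1   ]
beaker [ 0.6587 -0.2773  0.075 ]
jar [0.7555 0.0055 0.108 ]
forc [ 0.4341 -0.2157  0.005 ]
forc [ 0.5513 -0.2662  0.005 ]
```

```bash
cat >> h.py <<'E'
O=np.array([.750,-.051]); TH=-.185
def W(x,y,z): # changer mm -> world
    c,s=np.cos(TH),np.sin(TH); return np.array([O[0]+(c*x-s*y)/1e3,O[1]+(s*x+c*y)/1e3,z/1e3])
def down(yaw): # tool z down, tool y heading yaw (world)
    y=np.array([np.cos(yaw),np.sin(yaw),0]);z=np.array([0,0,-1.]);return R.from_matrix(np.c_[np.cross(y,z),y,z])
def bar(th,r=160): return W(-139-r*np.sin(th),0,30+r*np.cos(th))-[0,0,.011]
def plan(s,wps):
    """wps: (pos,rot,nrows,opening); prints rows, carrying the rounding along"""
    p,r=np.array(s["tool_pos"]),R.from_rotvec(s["tcp_rot"])
    for P,Q,n,w in wps:
        p0,rv,r0=p.copy(),(r.inv()*Q).as_rotvec(),r
        for i in range(1,n+1):
            d=np.round(r.inv().apply(p0+(P-p0)*i/n-p)*100,1); a=np.round(np.degrees((r.inv()*r0*R.from_rotvec(rv*i/n)).as_rotvec()),1)
            p=p+r.apply(d/100); r=r*R.from_rotvec(np.radians(a))
            print(", ".join(f"{v:g}" for v in[w,*d,*a]),",  |",np.round(p,3))
E
python3 - <<'E'
from workcell import *
from h import *
s=read_state(); D=down(TH)
A=bar(.176); print(A)
plan(s,[(A+[0,0,.11],D,15,3.0),(A+[0,0,.0],D,4,3.0)])
E
```

```text
[ 0.58583506 -0.0202782   0.17652831]
3, 3.5, -2.8, -0.3, -0, -0, -3.7 ,  | [ 0.295 -0.576  0.241]
3, 3.7, -2.5, -0.3, -0, -0, -3.7 ,  | [ 0.316 -0.537  0.244]
3, 3.8, -2.3, -0.4, -0, -0, -3.7 ,  | [ 0.336 -0.498  0.248]
3, 4, -2.1, -0.3, -0, -0, -3.7 ,  | [ 0.357 -0.457  0.251]
3, 4.1, -1.8, -0.3, -0, -0, -3.7 ,  | [ 0.378 -0.418  0.254]
3, 4.2, -1.5, -0.3, -0, -0, -3.7 ,  | [ 0.399 -0.378  0.257]
3, 4.4, -1.3, -0.3, -0, -0, -3.7 ,  | [ 0.42  -0.337  0.26 ]
3, 4.3, -0.9, -0.3, -0, -0, -3.7 ,  | [ 0.441 -0.299  0.264]
3, 4.5, -0.7, -0.4, -0.1, -0.1, -3.6 ,  | [ 0.462 -0.258  0.268]
3, 4.4, -0.4, -0.3, 0, 0, -3.7 ,  | [ 0.482 -0.219  0.271]
3, 4.5, -0.1, -0.3, 0, 0, -3.7 ,  | [ 0.503 -0.179  0.274]
3, 4.5, 0.1, -0.3, 0, 0, -3.7 ,  | [ 0.523 -0.139  0.277]
3, 4.4, 0.5, -0.4, 0, 0, -3.7 ,  | [ 0.544 -0.1    0.281]
3, 4.5, 0.7, -0.3, -0, 0, -3.7 ,  | [ 0.565 -0.06   0.283]
3, 4.3, 1.1, -0.3, -0, 0, -3.7 ,  | [ 0.586 -0.021  0.286]
3, 0, -0, 2.7, -0, 0, -0 ,  | [ 0.586 -0.021  0.259]
3, 0, -0, 2.8, -0, 0, -0 ,  | [ 0.586 -0.021  0.231]
3, 0, -0, 2.7, -0, 0, -0 ,  | [ 0.586 -0.021  0.204]
3, 0, -0, 2.8, -0, 0, -0 ,  | [ 0.586 -0.021  0.176]
```

>>> {"name": "move_arm", "arguments": {"series": [3,3.5,-2.8,-0.3,0,0,-3.7,3,3.7,-2.5,-0.3,0,0,-3.7,3,3.8,-2.3,-0.4,0,0,-3.7,3,4,-2.1,-0.3,0,0,-3.7,3,4.1,-1.8,-0.3,0,0,-3.7], "grip_force": 20}}

```text
time: 0.72
tool_pos: [0.3783, -0.4166, 0.2548]
tcp_rot: [-2.926, -1.141, 0.0]
wrist_force: [0.1, -0.1, -0.3]
width: 0.349
grip_force: 0.0
```

>>> {"name": "move_arm", "arguments": {"series": [3,4.2,-1.5,-0.3,0,0,-3.7,3,4.4,-1.3,-0.3,0,0,-3.7,3,4.3,-0.9,-0.3,0,0,-3.7,3,4.5,-0.7,-0.4,0,0,-3.7,3,4.4,-0.4,-0.3,0,0,-3.7]}}

```text
time: 1.35
tool_pos: [0.4825, -0.2182, 0.271]
tcp_rot: [-2.705, -1.597, 0.0]
wrist_force: [0.2, 0.8, 0.2]
width: 0.349
grip_force: 0.0
```

>>> {"name": "move_arm", "arguments": {"series": [3,4.5,-0.1,-0.3,0,0,-3.7,3,4.5,0.1,-0.3,0,0,-3.7,3,4.4,0.5,-0.4,0,0,-3.7,3,4.5,0.7,-0.3,0,0,-3.7,3,4.3,1.1,-0.3,0,0,-3.7]}}

```text
time: 1.98
tool_pos: [0.586, -0.0194, 0.2869]
tcp_rot: [-2.413, -2.011, 0.001]
wrist_force: [-0.3, -0.5, -0.1]
width: 0.353
grip_force: 0.0
```

```bash
python3 - <<'E'
from workcell import *
from h import *
s=read_state(); D=down(TH)
print(s["time"],s["tool_pos"],s["tcp_rot"],s["q"],s["width"],s["wrist_force"])
cv2.imwrite("pics/w1.png",read_camera("wrist")[...,::-1])
A=bar(.176)
plan(read_state(),[(A+[0,0,.06],D,2,3.0),(A,D,3,3.0)])
E
```

```text
1.975 [ 0.58604712 -0.01944855  0.28688089] [-2.41274958e+00 -2.01128833e+00  9.76865503e-04] [-7.55962379e-02  7.12707248e-02  1.73947522e+00 -9.76703475e-05
  1.33162141e+00  1.05422083e-01] 0.35318078025951244 [-0.26652662 -0.53440387 -0.07520031]
3, -0.3, -0.1, 2.5, 0, -0.1, 0.2 ,  | [ 0.587 -0.018  0.262]
3, -0.3, -0.1, 2.6, 0.1, -0.2, 0.3 ,  | [ 0.585 -0.02   0.236]
3, 0, 0, 2, -0, 0, -0 ,  | [ 0.585 -0.02   0.216]
3, 0, 0, 2, -0, 0, -0 ,  | [ 0.585 -0.02   0.196]
3, 0, 0, 2, -0, 0, -0 ,  | [ 0.585 -0.02   0.176]
```

View pics/w1.png

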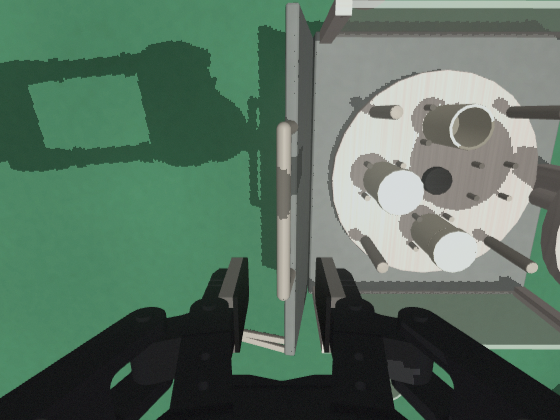

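The wrist view shows the bar from (287,125) to (284,298), centred between the pads (midline about 281). I'll go down and grip it.

>>> {"name": "move_arm", "arguments": {"series": [3,-0.2,0,2.5,0,0,0,3,-0.1,0,2.5,0,0,0,3,0,0,2,0,0,0,3,0,0,2,0,0,0,3,0,0,2,0,0,0]}}

```text
time: 2.65
tool_pos: [0.5854, -0.0241, 0.1762]
tcp_rot: [2.416, 2.008, 0.0]
wrist_force: [-0.1, -0.9, 0.3]
width: 0.352
grip_force: 0.0
```

>>> {"name": "move_arm", "arguments": {"series": [0.5,0,0,0,0,0,0,0.5,0,0,0,0,0,0,0.5,0,0,0,0,0,0], "grip_force": 20}}

```text
time: 3.02
tool_pos: [0.5846, -0.024, 0.1757]
tcp_rot: [-2.415, -2.008, 0.002]
wrist_force: [2.8, -0.8, -14.8]
width: 0.109
grip_force: 19.6
```

```bash
python3 - <<'E'
from workcell import *
from h import *
s=read_state(); D=R.from_rotvec(s["tcp_rot"])
l=R.from_euler("z",-TH).apply(s["tool_pos"]-[*O,0]);print(l)
th0=np.arcsin((-.139-l[0])/.16);print(th0, 1e3*(l[2]+.011-.03-.16*np.cos(th0)))
print([tuple(np.round(bar(t),3)) for t in(th0,.6,1.0,1.35)])
off=s["tool_pos"]-bar(th0);off[2]=0
plan(s,[(bar(t)+off,D,1,.5) for t in np.linspace(th0,1.37,21)[1:]])
E
```

```text
[-0.16755398 -0.00386876  0.17569917]
0.17942350760418138 -0.7323062409753667
[(np.float64(0.585), np.float64(-0.02), np.float64(0.176)), (np.float64(0.525), np.float64(-0.009), np.float64(0.151)), (np.float64(0.481), np.float64(-0.001), np.float64(0.105)), (np.float64(0.46), np.float64(0.003), np.float64(0.054))]
0.5, 0, -0.9, 0.1, 0, 0, 0 ,  | [ 0.576 -0.022  0.175]
0.5, 0, -0.9, 0.3, 0, 0, 0 ,  | [ 0.567 -0.021  0.172]
0.5, 0, -0.9, 0.3, 0, 0, 0 ,  | [ 0.558 -0.019  0.169]
0.5, 0, -0.9, 0.4, 0, 0, 0 ,  | [ 0.549 -0.017  0.165]
0.5, 0, -0.9, 0.4, 0, 0, 0 ,  | [ 0.54  -0.016  0.161]
0.5, 0, -0.8, 0.4, 0, 0, 0 ,  | [ 0.532 -0.014  0.157]
0.5, 0, -0.8, 0.5, 0, 0, 0 ,  | [ 0.525 -0.013  0.152]
0.5, 0, -0.8, 0.6, 0, 0, 0 ,  | [ 0.517 -0.011  0.146]
0.5, 0, -0.7, 0.6, 0, 0, 0 ,  | [ 0.51 -0.01  0.14]
0.5, 0, -0.7, 0.7, 0, 0, 0 ,  | [ 0.503 -0.009  0.133]
0.5, 0, -0.7, 0.6, 0, 0, 0 ,  | [ 0.496 -0.008  0.127]
0.5, 0, -0.6, 0.8, 0, 0, 0 ,  | [ 0.49  -0.006  0.119]
0.5, 0, -0.6, 0.7, 0, 0, 0 ,  | [ 0.484 -0.005  0.112]
0.5, 0, -0.5, 0.8, 0, 0, 0 ,  | [ 0.479 -0.004  0.104]
0.5, 0, -0.5, 0.8, 0, 0, 0 ,  | [ 0.474 -0.004  0.096]
0.5, 0, -0.4, 0.9, 0, 0, 0 ,  | [ 0.47  -0.003  0.087]
0.5, 0, -0.4, 0.9, 0, 0, 0 ,  | [ 0.466 -0.002  0.078]
0.5, 0, -0.3, 0.9, 0, 0, 0 ,  | [ 0.463 -0.002  0.069]
0.5, 0, -0.3, 0.9, 0, 0, 0 ,  | [ 0.46  -0.001  0.06 ]
0.5, 0, -0.2, 0.9, 0, 0, 0 ,  | [ 0.458 -0.001  0.051]
```

>>> {"name": "move_arm", "arguments": {"series": [0.5,0,-0.9,0.1,0,0,0,0.5,0,-0.9,0.3,0,0,0,0.5,0,-0.9,0.3,0,0,0,0.5,0,-0.9,0.4,0,0,0,0.5,0,-0.9,0.4,0,0,0]}}

```text
time: 3.65
tool_pos: [0.5429, -0.0162, 0.1631]
tcp_rot: [2.412, 2.006, 0.005]
wrist_force: [7.8, -2.0, -11.8]
width: 0.105
grip_force: 19.8
```

>>> {"name": "move_arm", "arguments": {"series": [0.5,0,-0.8,0.4,0,0,0,0.5,0,-0.8,0.5,0,0,0,0.5,0,-0.8,0.6,0,0,0,0.5,0,-0.7,0.6,0,0,0,0.5,0,-0.7,0.7,0,0,0]}}

```text
time: 4.28
tool_pos: [0.5037, -0.0089, 0.1355]
tcp_rot: [2.415, 2.008, 0.001]
wrist_force: [-1.7, -2.4, 4.4]
width: 0.111
grip_force: 20.9
```

>>> {"name": "move_arm", "arguments": {"series": [0.5,0,-0.7,0.6,0,0,0,0.5,0,-0.6,0.8,0,0,0,0.5,0,-0.6,0.7,0,0,0,0.5,0,-0.5,0.8,0,0,0,0.5,0,-0.5,0.8,0,0,0]}}

```text
time: 4.9
tool_pos: [0.4746, -0.0034, 0.0965]
tcp_rot: [-2.415, -2.009, 0.001]
wrist_force: [-0.7, -2.9, 2.1]
width: 0.108
grip_force: 21.2
```

Going well. I'll finish the arc and press slightly past the stop.

>>> {"name": "move_arm", "arguments": {"series": [0.5,0,-0.4,0.9,0,0,0,0.5,0,-0.4,0.9,0,0,0,0.5,0,-0.3,0.9,0,0,0,0.5,0,-0.3,0.9,0,0,0,0.5,0,-0.2,0.7,0,0,0]}}

```text
time: 5.52
tool_pos: [0.4587, -0.0005, 0.0533]
tcp_rot: [-2.415, -2.008, 0.001]
wrist_force: [-4.7, -2.0, 1.4]
width: 0.103
grip_force: 21.8
```

```bash
python3 - <<'E'
from workcell import *
from h import *
s=read_state(); print(s["time"],s["tool_pos"],s["q"],s["wrist_force"])
l=R.from_euler("z",-TH).apply(s["tool_pos"]-[*O,0]);print(l,np.arctan2(-.139-l[0],l[2]+.011-.03))
E
```

```text
5.525 [ 0.45869004 -0.00047712  0.05332705] [-5.53856821e-02  5.81577021e-02  2.22211965e+00  6.00071313e-05
  8.62524656e-01  1.27928057e-01] [-4.67480314 -2.00516106  1.43630459]
[-0.29563263 -0.00392469  0.05332705] 1.3550508023262204
```

>>> {"name": "move_arm", "arguments": {"series": [0.5,0,0,0.3,0,0,0,0.5,0,0,0.2,0,0,0,0.5,0,0,0.2,0,0,0]}}

```text
time: 5.9
tool_pos: [0.4585, -0.0003, 0.0503]
tcp_rot: [-2.413, -2.007, 0.004]
wrist_force: [-17.3, -0.2, 28.3]
width: 0.107
grip_force: 24.6
```

>>> {"name": "move_arm", "arguments": {"series": [2.5,0,0,-0.4,0,0,0,2.5,0,0,0,0,0,0,2.5,0,0,-2,0,0,0,2.5,0,0,-3,0,0,0,2.5,0,0,-4,0,0,0]}}

```text
time: 6.52
tool_pos: [0.4589, -0.0002, 0.1409]
tcp_rot: [-2.414, -2.007, 0.001]
wrist_force: [-0.0, -0.3, -0.0]
width: 0.294
grip_force: 0.0
```

```bash
python3 - <<'E'
from workcell import *
from h import *
s=read_state(); print(s["time"],s["tool_pos"],s["wrist_force"],s["width"])
im=read_camera("side")[...,::-1]; cv2.imwrite("pics/s2.png",cv2.resize(im[170:310,200:420],None,fx=3.5,fy=3.5,interpolation=cv2.INTER_CUBIC))
D=down(TH-np.radians(35))
P=W(-71,-71,90)
plan(read_state(),[(P+[0,0,.14],D,6,2.5),(P,D,4,2.5)])
E
```

```text
6.525 [ 4.58920145e-01 -2.18597800e-04  1.40859569e-01] [-0.02618576 -0.31058188 -0.0115027 ] 0.29448386865017045
2.5, -1.1, 3.7, -1.4, 0.1, -0, 5.8 ,  | [ 0.497 -0.018  0.161]
2.5, -0.8, 3.8, -1.3, 0, -0.1, 5.9 ,  | [ 0.532 -0.036  0.175]
2.5, -0.4, 3.8, -1.4, 0.1, -0, 5.8 ,  | [ 0.565 -0.054  0.189]
2.5, 0, 3.8, -1.3, 0.1, -0.1, 5.9 ,  | [ 0.599 -0.072  0.202]
2.5, 0.5, 3.8, -1.4, 0.1, 0, 5.8 ,  | [ 0.633 -0.089  0.216]
2.5, 0.8, 3.8, -1.4, 0, -0, 5.9 ,  | [ 0.667 -0.107  0.23 ]
2.5, -0, 0, 3.5, 0, -0, -0 ,  | [ 0.667 -0.107  0.195]
2.5, -0, 0, 3.5, 0, -0, -0 ,  | [ 0.667 -0.107  0.16 ]
2.5, -0, 0, 3.5, 0, -0, -0 ,  | [ 0.667 -0.107  0.125]
2.5, -0, 0, 3.5, 0, -0, -0 ,  | [ 0.667 -0.107  0.09 ]
```

View pics/s2.png

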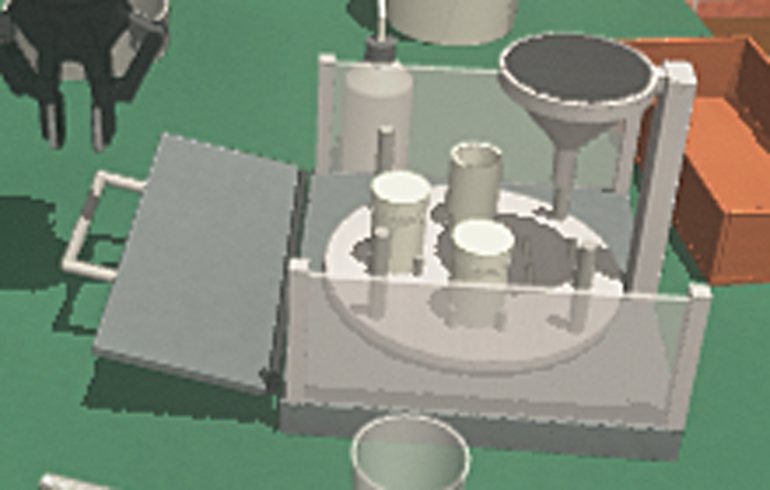

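The door lies nearly level, with its bar ends at zoom (100,178) and (70,267). Next I'll go over the front-right post.

>>> {"name": "move_arm", "arguments": {"series": [2.5,-1.1,3.7,-1.4,0,0,5.8,2.5,-0.8,3.8,-1.3,0,0,5.9,2.5,-0.4,3.8,-1.4,0,0,5.8,2.5,0,3.8,-1.3,0,0,5.9,2.5,0.5,3.8,-1.4,0,0,5.8]}}

```text
time: 7.2
tool_pos: [0.6311, -0.0898, 0.2088]
tcp_rot: [-2.846, -1.33, -0.001]
wrist_force: [1.4, 0.6, -0.2]
width: 0.294
grip_force: 0.0
```

>>> {"name": "move_arm", "arguments": {"series": [2.5,0.8,3.8,-1.4,0,0,5.9,2.5,0,0,0,0,0,0,2.5,0,0,0,0,0,0]}}

```text
time: 7.58
tool_pos: [0.6634, -0.1071, 0.222]
tcp_rot: [-2.907, -1.187, 0.002]
wrist_force: [-0.3, 0.3, 0.3]
width: 0.293
grip_force: 0.0
```

```bash
python3 - <<'E'
from workcell import *
from h import *
s=read_state()
cs=calibration("side")
m=tri([ray(cs,(200+85/3.5,170+222/3.5))]) if 0 else onz(cs,(200+85/3.5,170+222/3.5),.065)
l=R.from_euler("z",-TH).apply(m-[*O,0]);print("bar if z65",l)
c=calibration("wrist"); im=read_camera("wrist")[...,::-1].copy()
for p in(W(-71,-71,120),W(-71,71,120)):
    u=cv2.projectPoints(p,c["rvec"],c["tvec"],c["camera_matrix"],None)[0].ravel(); print(u); cv2.circle(im,tuple(int(v) for v in u),4,(0,0,255),1)
cv2.imwrite("pics/w3.png",im)
D=down(TH-np.radians(35)); P=W(-71,-71,90); print(s["tool_pos"],P)
plan(s,[(P,D,4,2.5)])
E
```

```text
bar if z65 [-0.29513647 -0.00811533  0.065     ]
[284.9464078  211.75892529]
[153.93350326  30.84862757]
[ 0.66343554 -0.10714174  0.22197107] [ 0.66715132 -0.10772827  0.09      ]
2.5, 0.1, 0.1, 3.3, -0, 0, 0 ,  | [ 0.665 -0.107  0.189]
2.5, 0, 0.1, 3.3, -0.1, 0, 0 ,  | [ 0.665 -0.108  0.156]
2.5, 0.1, 0, 3.3, 0, 0, 0 ,  | [ 0.666 -0.107  0.123]
2.5, 0, 0.1, 3.3, -0, 0, 0 ,  | [ 0.667 -0.108  0.09 ]
```

View pics/w3.png

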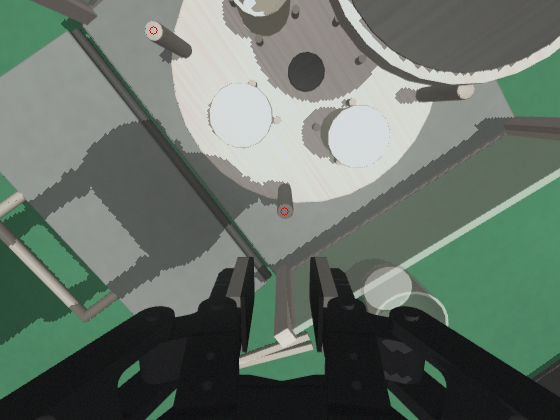

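The projected post tops land on the posts (285,212) and (154,31), so the pose is good. The door bar is at -295 mm, which means fully down. Descending around the post.

>>> {"name": "move_arm", "arguments": {"series": [2.5,0.1,0.1,3.3,0,0,0,2.5,0,0.1,3.3,0,0,0,2.5,0.1,0,3.3,0,0,0,2.5,0,0.1,3.3,0,0,0,1.8,0,0,0,0,0,0]}}

```text
time: 8.25
tool_pos: [0.6634, -0.107, 0.0871]
tcp_rot: [-2.904, -1.186, 0.011]
wrist_force: [-0.4, 0.4, 0.5]
width: 0.209
grip_force: 0.0
```

```bash
python3 - <<'E'
from workcell import *
from h import *
s=read_state(); print(s["tool_pos"],s["wrist_force"],s["width"],s["q"])
n=20
wp=[]
for i in range(1,n+1):
    a=np.radians(225-91.7*i/n); wp.append((W(100*np.cos(a),100*np.sin(a),90),down(TH-np.radians(35+80*i/n)),1,1.8))
plan(s,wp)
E
```

```text
[ 0.66335309 -0.10700044  0.08710934] [-0.43433796  0.40312858  0.49884202] 0.20916501149782568 [-1.97013354e-01  3.87550693e-01  1.73717634e+00  5.18156488e-05
  1.02518670e+00  5.97981543e-01]
1.8, 0.4, -0.5, -0.3, -0.4, 0.3, 4 ,  | [ 0.663 -0.101  0.09 ]
1.8, 0.2, -0.7, 0, 0, -0, 4 ,  | [ 0.66  -0.094  0.09 ]
1.8, 0.2, -0.8, 0, 0, -0, 4 ,  | [ 0.657 -0.086  0.09 ]
1.8, 0.2, -0.8, 0, 0, -0, 4 ,  | [ 0.654 -0.079  0.09 ]
1.8, 0.2, -0.8, 0, 0, -0, 4 ,  | [ 0.652 -0.071  0.09 ]
1.8, 0.2, -0.7, 0, 0, -0, 4 ,  | [ 0.651 -0.063  0.09 ]
1.8, 0.2, -0.8, 0, 0, -0, 4 ,  | [ 0.65  -0.055  0.09 ]
1.8, 0.2, -0.8, 0, 0, -0, 4 ,  | [ 0.65  -0.047  0.09 ]
1.8, 0.3, -0.7, 0, 0, -0, 4 ,  | [ 0.651 -0.039  0.09 ]
1.8, 0.2, -0.8, 0, -0, -0, 4 ,  | [ 0.652 -0.031  0.09 ]
1.8, 0.3, -0.8, 0, -0, -0, 4 ,  | [ 0.654 -0.023  0.09 ]
1.8, 0.2, -0.7, 0, -0, -0, 4 ,  | [ 0.656 -0.016  0.09 ]
1.8, 0.3, -0.8, 0, -0, -0, 4 ,  | [ 0.66  -0.008  0.09 ]
1.8, 0.3, -0.7, 0, -0, -0, 4 ,  | [ 0.663 -0.002  0.09 ]
1.8, 0.2, -0.8, 0, -0, -0, 4 ,  | [0.667 0.006 0.09 ]
1.8, 0.3, -0.7, 0, -0, -0, 4 ,  | [0.672 0.012 0.09 ]
1.8, 0.3, -0.8, 0, -0, -0, 4 ,  | [0.677 0.018 0.09 ]
1.8, 0.3, -0.7, 0, -0, -0, 4 ,  | [0.683 0.023 0.09 ]
1.8, 0.3, -0.8, 0, -0, -0, 4 ,  | [0.689 0.029 0.09 ]
1.8, 0.4, -0.7, 0, -0, -0, 4 ,  | [0.696 0.033 0.09 ]
```

>>> {"name": "move_arm", "arguments": {"series": [1.8,0.4,-0.5,-0.2,0,0,4,1.8,0.2,-0.7,0,0,0,4,1.8,0.2,-0.8,0,0,0,4,1.8,0.2,-0.8,0,0,0,4,1.8,0.2,-0.8,0,0,0,4]}}

```text
time: 8.88
tool_pos: [0.6565, -0.0715, 0.0955]
tcp_rot: [3.07, 0.661, 0.004]
wrist_force: [0.1, -0.6, 0.2]
width: 0.214
grip_force: 0.2
```

>>> {"name": "move_arm", "arguments": {"series": [1.8,0.2,-0.7,0,0,0,4,1.8,0.2,-0.8,0,0,0,4,1.8,0.2,-0.8,0,0,0,4,1.8,0.3,-0.7,0,0,0,4,1.8,0.2,-0.8,0,0,0,4]}}

```text
time: 9.5
tool_pos: [0.6566, -0.0321, 0.0955]
tcp_rot: [3.139, 0.118, 0.004]
wrist_force: [0.1, -1.0, 0.1]
width: 0.214
grip_force: 0.3
```

```bash
python3 - <<'E'
from workcell import *
from h import *
s=read_state(); l=R.from_euler("z",-TH).apply(s["tool_pos"]-[*O,0]);print(l,np.hypot(*l[:2]),np.degrees(np.arctan2(l[1],l[0])),s["q"],s["wrist_force"])
n=10
wp=[]
for i in range(1,n+1):
    a=np.radians(180-46*i/n); wp.append((W(100*np.cos(a),100*np.sin(a),90),down(TH-np.radians(75+40*i/n)),1,1.8))
plan(s,wp)
E
```

```text
[-0.09529219  0.00135582  0.09552917] 0.09530183875904323 179.18484945035638 [-8.67468129e-02  3.47797186e-01  1.77461291e+00 -1.13223770e-04
  1.01651091e+00  1.40908006e+00] [ 0.11850802 -0.97275512  0.09317337]
1.8, -0.3, -0.8, 0.6, 0, -0.2, 3.9 ,  | [ 0.653 -0.024  0.09 ]
1.8, 0.3, -0.7, -0, 0, 0, 4 ,  | [ 0.656 -0.017  0.09 ]
1.8, 0.2, -0.8, -0, 0, 0, 4 ,  | [ 0.658 -0.01   0.09 ]
1.8, 0.3, -0.7, -0.1, 0, 0, 4 ,  | [ 0.662 -0.003  0.09 ]
1.8, 0.3, -0.8, 0, 0, 0, 4 ,  | [0.667 0.004 0.09 ]
1.8, 0.3, -0.8, 0, 0, 0, 4 ,  | [0.672 0.011 0.09 ]
1.8, 0.2, -0.7, 0, 0, 0, 4 ,  | [0.676 0.017 0.09 ]
1.8, 0.3, -0.8, 0, 0, 0, 4 ,  | [0.682 0.023 0.09 ]
1.8, 0.3, -0.7, 0, 0, 0, 4 ,  | [0.688 0.028 0.09 ]
1.8, 0.4, -0.7, 0, 0, 0, 4 ,  | [0.695 0.032 0.09 ]
```

>>> {"name": "move_arm", "arguments": {"series": [1.8,0,-0.8,0.4,0,0,3.9,1.8,0.1,-0.7,0,0,0,4,1.8,0.2,-0.8,0,0,0,4,1.8,0.3,-0.7,0,0,0,4,1.8,0.3,-0.8,0,0,0,4]}}

```text
time: 10.12
tool_pos: [0.6676, 0.0046, 0.0915]
tcp_rot: [-3.112, 0.426, -0.003]
wrist_force: [0.2, -0.0, 0.6]
width: 0.21
grip_force: 0.2
```

>>> {"name": "move_arm", "arguments": {"series": [1.8,0.3,-0.8,0,0,0,4,1.8,0.2,-0.7,0,0,0,4,1.8,0.3,-0.8,0,0,0,4,1.8,0.3,-0.7,0,0,0,4,1.8,0.4,-0.7,0,0,0,4]}}

```text
time: 10.75
tool_pos: [0.6957, 0.0322, 0.0915]
tcp_rot: [-2.991, 0.96, -0.003]
wrist_force: [-0.3, -0.2, -0.1]
width: 0.21
grip_force: 0.0
```

```bash
python3 - <<'E'
from workcell import *
from h import *
s=read_state(); l=R.from_euler("z",-TH).apply(s["tool_pos"]-[*O,0]);print(s["tool_pos"],l,np.hypot(*l[:2]),np.degrees(np.arctan2(l[1],l[0])),s["q"],s["wrist_force"])
c=calibration("wrist"); im=read_camera("wrist")[...,::-1].copy()
for p in(W(71,-71,120),W(-71,-71,120),W(71,71,120)):
    u=cv2.projectPoints(p,c["rvec"],c["tvec"],c["camera_matrix"],None)[0].ravel(); print(u); cv2.circle(im,tuple(int(v) for v in u),4,(0,0,255),1)
cv2.imwrite("pics/w4.png",im)
E
```

```text
[0.69571256 0.03224786 0.09150448] [-0.06867425  0.07184135  0.09150448] 0.09938476814453712 133.70882185644797 [1.05311918e-02 4.18625170e-01 1.68410602e+00 6.67531635e-05
 1.03701685e+00 2.20264806e+00] [-0.26774682 -0.24394312 -0.07147685]
[ 626.65765921 -474.40106758]
[705.74082497 157.3494124 ]
[  51.72265539 -116.0395172 ]
```

View pics/w4.png

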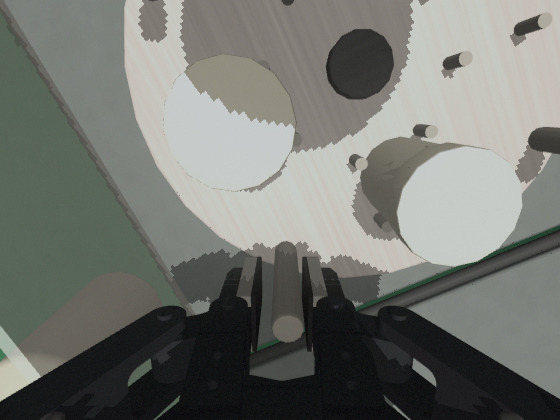

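The jars stand upright and the post sits free, centred between the fingers, with no force on it. It seems to have clicked in. I'll lift out and check.

>>> {"name": "move_arm", "arguments": {"series": [2.5,0,0,0,0,0,0,2.5,0,0,-3,0,0,0,2.5,0,0,-4,0,0,0,2.5,0,0,-4,0,0,0,2.5,0,0,-3,0,0,0]}}

```text
time: 11.42
tool_pos: [0.6955, 0.0317, 0.2324]
tcp_rot: [-2.992, 0.956, -0.004]
wrist_force: [0.3, 0.5, -1.1]
width: 0.292
grip_force: 0.0
```

```bash
python3 - <<'E'
from workcell import *
from h import *
s=read_state(); D=down(TH); B=bar(1.35); print(s["tool_pos"],B)
plan(s,[(B+[0,0,.12],D,13,3),(B+[0,0,.0],D,5,3)])
E
```

```text
[0.69553239 0.03170326 0.2324358 ] [0.45992004 0.00328552 0.05404107]
3, -1.4, 1.2, 0.4, 0, -0, -8.8 ,  | [0.677 0.03  0.228]
3, -1.5, 1, 0.5, 0, -0, -8.9 ,  | [0.659 0.028 0.223]
3, -1.6, 0.8, 0.4, 0, -0, -8.8 ,  | [0.642 0.025 0.219]
3, -1.8, 0.5, 0.5, 0, -0, -8.8 ,  | [0.623 0.023 0.214]
3, -1.8, 0.2, 0.4, 0, -0.1, -8.9 ,  | [0.605 0.021 0.21 ]
3, -1.8, -0, 0.5, 0, 0, -8.8 ,  | [0.587 0.018 0.205]
3, -1.8, -0.4, 0.4, 0, 0, -8.8 ,  | [0.569 0.017 0.201]
3, -1.8, -0.6, 0.5, 0, 0, -8.9 ,  | [0.55  0.014 0.196]
3, -1.6, -0.9, 0.4, 0, 0, -8.8 ,  | [0.532 0.012 0.192]
3, -1.4, -1.1, 0.5, 0, 0, -8.8 ,  | [0.514 0.01  0.187]
3, -1.3, -1.3, 0.4, 0, 0, -8.9 ,  | [0.496 0.008 0.183]
3, -1, -1.5, 0.5, 0.1, -0, -8.8 ,  | [0.478 0.006 0.178]
3, -0.9, -1.6, 0.4, -0, -0, -8.8 ,  | [0.46  0.003 0.174]
3, 0, -0, 2.4, -0, -0, -0 ,  | [0.46  0.003 0.15 ]
3, 0, -0, 2.4, -0, -0, -0 ,  | [0.46  0.003 0.126]
3, 0, -0, 2.4, -0, -0, -0 ,  | [0.46  0.003 0.102]
3, 0, -0, 2.4, -0, -0, -0 ,  | [0.46  0.003 0.078]
3, 0, -0, 2.4, -0, -0, -0 ,  | [0.46  0.003 0.054]
```

>>> {"name": "move_arm", "arguments": {"series": [3,-1.4,1.2,0.4,0,0,-8.8,3,-1.5,1,0.5,0,0,-8.9,3,-1.6,0.8,0.4,0,0,-8.8,3,-1.8,0.5,0.5,0,0,-8.8,3,-1.8,0.2,0.4,0,0,-8.9]}}

```text
time: 12.05
tool_pos: [0.6037, 0.021, 0.2078]
tcp_rot: [3.132, 0.248, 0.001]
wrist_force: [-0.7, -0.5, -0.0]
width: 0.351
grip_force: 0.0
```

>>> {"name": "move_arm", "arguments": {"series": [3,-1.8,0,0.5,0,0,-8.8,3,-1.8,-0.4,0.4,0,0,-8.8,3,-1.8,-0.6,0.5,0,0,-8.9,3,-1.6,-0.9,0.4,0,0,-8.8,3,-1.4,-1.1,0.5,0,0,-8.8]}}

```text
time: 12.68
tool_pos: [0.5129, 0.0104, 0.1848]
tcp_rot: [2.809, 1.406, 0.001]
wrist_force: [-0.2, 0.5, -0.3]
width: 0.349
grip_force: 0.0
```

>>> {"name": "move_arm", "arguments": {"series": [3,-1.3,-1.3,0.4,0,0,-8.9,3,-1,-1.5,0.5,0,0,-8.8,3,-0.9,-1.6,0.4,0,0,-8.8,3,0,0,0,0,0,0,3,0,0,0,0,0,0]}}

```text
time: 13.3
tool_pos: [0.4604, 0.0033, 0.1721]
tcp_rot: [2.42, 2.001, 0.002]
wrist_force: [0.3, -0.8, 0.2]
width: 0.353
grip_force: 0.0
```

```bash
python3 - <<'E'
from workcell import *
from h import *
s=read_state(); D=down(TH); B=bar(1.35); print(s["time"],s["tool_pos"],s["q"],B)
c=calibration("top"); im=read_camera("top")[...,::-1]
z=cv2.resize(im[90:240,205:405],None,fx=4,fy=4,interpolation=cv2.INTER_CUBIC)
c0=cv2.imread("pics/top0.png")
for a in(45,135,225,315):
    u=cv2.projectPoints(W(100*np.cos(np.radians(a)),100*np.sin(np.radians(a)),120),c["rvec"],c["tvec"],c["camera_matrix"],None)[0].ravel()
    cv2.circle(z,tuple(int(v) for v in (u-[205,90]+.5)*4),8,(0,0,255),1)
    # post-top shift between start and now, by template correlation
    i,j=np.round(u).astype(int); t=cv2.resize(c0[j-5:j+6,i-5:i+6],None,fx=4,fy=4,interpolation=3); m=cv2.resize(im[j-9:j+10,i-9:i+10],None,fx=4,fy=4,interpolation=3)
    r=cv2.minMaxLoc(cv2.matchTemplate(m,t,cv2.TM_CCOEFF_NORMED)); print(a,np.round(r[1],2),(np.array(r[3])-16)/4)
cv2.imwrite("pics/t5.png",z)
plan(read_state(),[(B,D,5,3)])
E
```

```text
13.3 [0.46037653 0.0032658  0.17205996] [-4.71059467e-02 -9.60547021e-02  2.12106247e+00  1.33227431e-04
  1.11470297e+00  1.41814028e-01] [0.45992004 0.00328552 0.05404107]
45 1.0 [0. 0.]
135 1.0 [0. 0.]
225 1.0 [0. 0.]
315 1.0 [0. 0.]
3, -0, -0, 2.4, 0, -0, -0 ,  | [0.461 0.003 0.148]
3, -0, -0, 2.3, 0, -0, -0.1 ,  | [0.461 0.003 0.125]
3, -0, -0.1, 2.4, 0.1, -0, -0 ,  | [0.46  0.003 0.101]
3, -0, 0, 2.3, -0, -0, -0.1 ,  | [0.46  0.003 0.078]
3, -0, 0, 2.4, -0, -0, 0 ,  | [0.46  0.003 0.054]
```

View pics/t5.png

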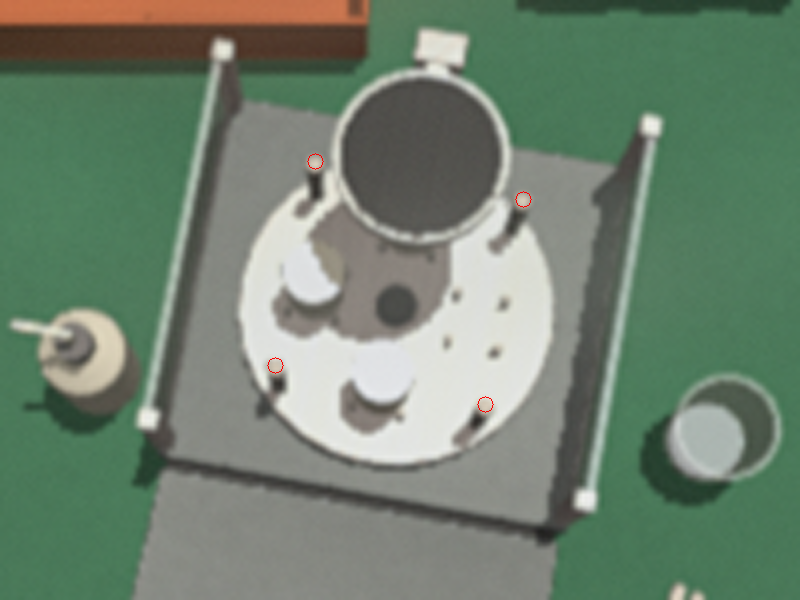

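The post tops sit exactly on their starting marks (zero shift), the right place at (475,325) is empty, and the open jar is under the funnel. The carousel has clicked in. Next I'll take the bar and shut the door.

>>> {"name": "move_arm", "arguments": {"series": [3,0,0,2.4,0,0,0,3,0,0,2.3,0,0,0,3,0,-0.1,2.4,0,0,0,3,0,0,2.3,0,0,0,3,0,0,2.2,0,0,0]}}

```text
time: 13.98
tool_pos: [0.4598, 0.0035, 0.0548]
tcp_rot: [2.42, 2.003, 0.001]
wrist_force: [0.2, 0.0, -0.1]
width: 0.351
grip_force: 0.0
```

>>> {"name": "move_arm", "arguments": {"series": [0.5,0,0,0,0,0,0,0.5,0,0,0,0,0,0,0.5,0,0,0,0,0,0], "grip_force": 25}}

```text
time: 14.35
tool_pos: [0.4595, 0.0033, 0.056]
tcp_rot: [2.418, 2.004, 0.001]
wrist_force: [1.5, -1.4, -2.6]
width: 0.107
grip_force: 24.8
```

```bash
python3 - <<'E'
from workcell import *
from h import *
s=read_state(); D=R.from_rotvec(s["tcp_rot"]); print(s["tool_pos"],bar(1.35),s["wrist_force"],s["width"])
off=s["tool_pos"]-bar(1.35)
plan(s,[(bar(t)+off,D,1,.5) for t in np.linspace(1.35,-.02,21)[1:]])
E
```

```text
[0.45947082 0.0032866  0.05604611] [0.45992004 0.00328552 0.05404107] [ 1.50514553 -1.43716488 -2.60567557] 0.10715647763000456
0.5, 0, 0.3, -1.1, 0, 0, 0 ,  | [0.462 0.003 0.067]
0.5, 0, 0.3, -1, 0, 0, 0 ,  | [0.465 0.002 0.077]
0.5, 0, 0.4, -1, 0, 0, 0 ,  | [0.469 0.001 0.087]
0.5, 0, 0.5, -1, 0, 0, 0 ,  | [0.474 0.001 0.097]
0.5, 0, 0.6, -0.9, 0, 0, 0 ,  | [ 0.48  -0.001  0.106]
0.5, 0, 0.6, -0.9, 0, 0, 0 ,  | [ 0.486 -0.002  0.115]
0.5, 0, 0.7, -0.9, 0, 0, 0 ,  | [ 0.493 -0.003  0.124]
0.5, 0, 0.7, -0.8, 0, 0, 0 ,  | [ 0.5   -0.004  0.132]
0.5, 0, 0.8, -0.8, 0, 0, 0 ,  | [ 0.508 -0.006  0.14 ]
0.5, 0, 0.9, -0.7, 0, 0, 0 ,  | [ 0.516 -0.007  0.147]
0.5, 0, 0.8, -0.6, 0, 0, 0 ,  | [ 0.524 -0.009  0.153]
0.5, 0, 1, -0.6, 0, 0, 0 ,  | [ 0.534 -0.011  0.159]
0.5, 0, 0.9, -0.5, 0, 0, 0 ,  | [ 0.543 -0.012  0.164]
0.5, 0, 1, -0.5, 0, 0, 0 ,  | [ 0.553 -0.014  0.169]
0.5, 0, 1.1, -0.4, 0, 0, 0 ,  | [ 0.563 -0.016  0.173]
0.5, 0, 1, -0.3, 0, 0, 0 ,  | [ 0.573 -0.018  0.176]
0.5, 0, 1.1, -0.2, 0, 0, 0 ,  | [ 0.584 -0.02   0.178]
0.5, 0, 1.1, -0.2, 0, 0, 0 ,  | [ 0.595 -0.022  0.18 ]
0.5, 0, 1.1, -0.1, 0, 0, 0 ,  | [ 0.606 -0.024  0.181]
0.5, 0, 1, 0, 0, 0, 0 ,  | [ 0.616 -0.026  0.181]
```

>>> {"name": "move_arm", "arguments": {"series": [0.5,0,0.3,-1.1,0,0,0,0.5,0,0.3,-1,0,0,0,0.5,0,0.4,-1,0,0,0,0.5,0,0.5,-1,0,0,0,0.5,0,0.6,-0.9,0,0,0]}}

```text
time: 14.98
tool_pos: [0.4797, -0.0004, 0.1062]
tcp_rot: [2.419, 2.004, 0.001]
wrist_force: [3.0, -1.4, -4.6]
width: 0.105
grip_force: 24.3
```

>>> {"name": "move_arm", "arguments": {"series": [0.5,0,0.6,-0.9,0,0,0,0.5,0,0.7,-0.9,0,0,0,0.5,0,0.7,-0.8,0,0,0,0.5,0,0.8,-0.8,0,0,0,0.5,0,0.9,-0.7,0,0,0]}}

```text
time: 15.6
tool_pos: [0.5143, -0.0069, 0.1469]
tcp_rot: [-2.416, -2.002, 0.004]
wrist_force: [-8.0, 2.5, 5.7]
width: 0.106
grip_force: 25.0
```

>>> {"name": "move_arm", "arguments": {"series": [0.5,0,0.8,-0.6,0,0,0,0.5,0,1,-0.6,0,0,0,0.5,0,0.9,-0.5,0,0,0,0.5,0,1,-0.5,0,0,0,0.5,0,1.1,-0.4,0,0,0]}}

```text
time: 16.23
tool_pos: [0.5634, -0.016, 0.1743]
tcp_rot: [-2.419, -2.004, -0.001]
wrist_force: [-1.5, 1.2, 0.5]
width: 0.106
grip_force: 24.8
```

>>> {"name": "move_arm", "arguments": {"series": [0.5,0,1,-0.3,0,0,0,0.5,0,1.1,-0.2,0,0,0,0.5,0,1.1,-0.2,0,0,0,0.5,0,0.8,-0.1,0,0,0]}}

```text
time: 16.73
tool_pos: [0.6034, -0.0235, 0.1811]
tcp_rot: [2.419, 2.004, 0.002]
wrist_force: [-1.8, 3.0, 4.5]
width: 0.109
grip_force: 25.7
```

>>> {"name": "move_arm", "arguments": {"series": [0.5,0,0.5,0,0,0,0,0.5,0,0.3,0,0,0,0,0.5,0,0.3,0,0,0,0,0.5,0,0,0,0,0,0]}}

```text
time: 17.23
tool_pos: [0.6126, -0.0252, 0.181]
tcp_rot: [-2.418, -2.004, 0.001]
wrist_force: [-5.8, 4.1, 8.5]
width: 0.104
grip_force: 26.3
```

>>> {"name": "move_arm", "arguments": {"series": [0.5,0,0.2,0,0,0,0,0.5,0,0.2,0,0,0,0,0.5,0,0,0,0,0,0]}}

```text
time: 17.6
tool_pos: [0.6127, -0.0252, 0.181]
tcp_rot: [-2.413, -2.0, 0.01]
wrist_force: [-15.6, 6.2, 16.4]
width: 0.103
grip_force: 27.1
```

>>> {"name": "move_arm", "arguments": {"series": [2.5,0,0,0,0,0,0,2.5,0,-0.3,0,0,0,0,2.5,0,0,-3,0,0,0,2.5,0,0,-4,0,0,0,2.5,0,0,-3,0,0,0]}}

```text
time: 18.23
tool_pos: [0.6147, -0.0265, 0.2816]
tcp_rot: [2.418, 2.003, 0.001]
wrist_force: [0.7, -0.4, -0.5]
width: 0.291
grip_force: 0.0
```

>>> {"name": "move_arm", "arguments": {"series": [2.5,0,-5,-1,0,0,0,2.5,0,-5,-1,0,0,0,2.5,0,-5,0,0,0,0,2.5,0,0,0,0,0,0]}}

```text
time: 18.73
tool_pos: [0.4641, 0.0021, 0.2999]
tcp_rot: [2.418, 2.005, -0.0]
wrist_force: [0.9, 0.0, 0.9]
width: 0.292
grip_force: 0.0
```

```bash
python3 - <<'E'
from workcell import *
from h import *
s=read_state(); print(s["time"],s["tool_pos"],s["wrist_force"])
t=read_camera("top")[...,::-1][90:240,205:405]; q=read_camera("side")[...,::-1][170:310,240:420]
im=np.vstack([cv2.resize(t,(400,300),interpolation=3),cv2.resize(q,(400,300),interpolation=3)])
cv2.imwrite("pics/f.png",im)
E
```

```text
18.725 [0.46409602 0.00205975 0.29992892] [0.88403293 0.00926549 0.92569408]
```

View pics/f.png

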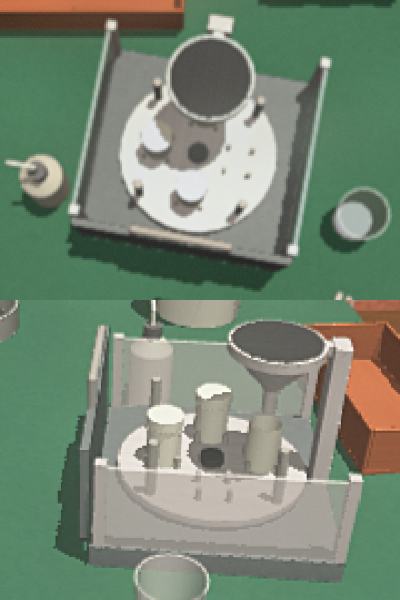

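The door is upright against the frame, the open jar stands under the spout, and the bystanders are where they were. Handing in.

```bash
python3 -c "
from workcell import *
print(finish_job())"
```

```text
the job is handed in; nothing more can be done
None
```

The job is handed in at about 19 s: the door was pulled fully down, the carousel turned one place clockwise into its notch with the open jar under the spout, and the door pushed back up until it met its stop; the last pictures showed the jars upright and nothing nearby moved.

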